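# Nudge a lens barrel up the gutter to its stop

### The arm

A 6-joint arm with a two-finger parallel gripper is mounted at the origin on the work surface. World frame = base frame: x ahead of the robot, y to its left, z up, the work surface at z = 0. Lengths are in mm, angles in rad, forces in N, time in s.
With the tool pointing down it reaches from about 400 to 925 mm from the base axis. Payload 12.5 kg.
Tool frame: the origin (TCP) lies at the very end of the fingers, on their centre line; the grasp point (between the pads) lies 19 mm behind it; z points along the fingers, y is the line along which they close (so a half turn about z gives the same grasp; the last joint's range is limited). The gripper opens to 95 mm and grips with 3 to 60 N. Pads are 20 mm wide; open, the fingers measure 119 mm over their backs; the gripper's body (75 mm by 180 mm) begins 59 mm behind the grasp point.
Start: joints at [1.115, 0.491, 1.559, -0, 1.092, -0.106], TCP at [214.178, 587.175, 214.661] pointing down, gripper open.
Joint ranges: [-3.1, 3.1], [-0.84, 2.19], [0.05, 2.79], [-1.13, 4.28], [0.06, 2.93], [-2.69, 2.69]. Speed limits (rad/s): [2.22, 2.22, 2.79, 3.14, 3.14, 3.14].

### API

Orientations are given as [roll, pitch, yaw] about the fixed x, y, z axes, in that order (R = Rz(yaw) Ry(pitch) Rx(roll)).
In Python, from cell import state, imaging, env, spot_in, mark_of gives the robot as it stands. The module is installed in compiled form; this text tells all that it offers.
- The arm moves only by the tool step_arm, never from a script. Its argument "increments" is a list of rows, each an object with "slide": the shift along the tool's x, y, z in m, a list of three; "roll": the turn about the tool's z in rad. A call has 1 to 5 rows; each row is the pose to reach, as a shift and turn from the pose commanded when the call began, along the tool's axes at that moment; what a row does not reach only later rows make up. A row lasts 1/8 s, in which the tool goes at most 62.5 mm and 10.7 degrees, less where a joint would pass 70% of its speed; a pose out of reach is approached as far as the arm can. A call with a gripper value outside its range is refused whole. "fingers" is the opening, from 0 (shut) to 1 (fully open), set as the call begins (left out, the last holds). The fingers move at their own pace and stop on an object; the grip force is fixed at half the most. Time passes only in rows, so rows that repeat a pose let the fingers close. It gives the time, the measured TCP pose, the force, the opening and the grip force at its end, in the units of the state.
- state(): the state, without advancing time (a new reading comes with each control period).
- imaging.read_camera(name): name is "scene" or "top" or "wrist"; returns a dict with "color" (384x512x3 uint8, red, green, blue), "z_map" (384x512 float32, mm along the optical axis (not along the pixel's ray), 0 where there is no reading), "intrinsics" (3x3 intrinsics, pixels), "camera_from_world" (4x4, takes a point from world to camera coordinates). Camera axes: x right, y up, looking along -z (the intrinsics and any distortion apply to the point x, -y, -z); pixel columns grow to the right and rows downward; lengths in mm; the calibration is good to about 2 mm. A picture is of the moment at which its call begins.
- env.job_done(): hands the job in; it is judged then, once.
Trained networks look in the newest picture that a camera, given by its name, has taken for a name from the list of things; names that differ only in an ending like _2 or _b are one class to them, and where a whole thing is asked for, a point or a joint stands for the part that bears it (a point fixed in the world has none). Each returns a list of dicts, best first, with "confidence" (0 to 1); they miss things now and then, are a little off and sometimes report something else, mostly with a low value. They report only what shows in the picture. A call takes as long as a camera call. They do not tell look-alikes from the thing itself.
- spot_in(camera, target): "bbox" ([left, top, right, bottom] in pixels, round what is visible of it).
- mark_of(camera, target): "uv" ([column, row] in pixels: a listed point, or the origin of a listed thing).
The state is a dict: "t": time; "joints": joint angles; "qvel": joint speeds; "tau": joint torques, N m; "eef_pos": TCP position; "tcp_rot": TCP orientation; "ft_force": force on the tool from outside, world axes, zero at the start; "moment": the same for the moment, N m; "opening": opening from 0.0 (shut) to 1.0 (fully open); "grip_force": force on a finger pad.
Only numpy, scipy, OpenCV 4.12 (cv2) and the standard library are available. Lean on these libraries where they do the work, as an engineer would, in place of code of your own. Each camera call takes 0.05 s, during which the arm holds its last target. There are 200 camera calls.

### The job

With a fingertip behind it, push the lens barrel that lies at the bottom of the sloped gutter up the slope, over the small kerb near the top and home against the end stop, so that it stays there and cannot roll back when you let go. Keep the finger on it until it is over the kerb, do not lift it, do not ram it against the stop, leave the other things on the bench where they are, and finish with the robot clear of everything.

Things in the scene. Friction and masses are not known exactly. Their poses are not given: they have to be found in the camera images.
- gutter: Aluminium U-channel on a stand fixed to the bench, 280 mm long, 60 mm wide inside, walls 12 mm above its floor. Rises 7 degrees along its own x (uphill); y across, z square to the floor. Origin: floor's upper face, mid length and width, 55 mm above the bench. A lip 9 mm high, 5 mm thick closes the low end (uphill face at x = -134 mm).
- barrel: Lens barrel to push: slippery black cylinder, 50 mm diameter, 56 mm long, two bright bands, about 0.2 kg, lying across the gutter against the low lip; rolls freely and runs back if let go on the slope. Origin: its centre; own y = axle. It stands well above walls and lip: a fingertip fits behind it (downhill) at centre height, over walls and lip.
- saddle: Grey plastic insert clamped in the gutter's upper part, place varies, does not move; axes as the gutter's. Origin: the barrel's centre when home, 27 mm above the gutter floor. A wedge rises from x = -40 mm to the kerb; behind it a floor plate 2 mm thick, then the end stop: upright face at x = +27 mm, 58 mm wide, top 13 mm above the origin.
- kerb (a point): Middle of the kerb's crest on the insert: a sharp edge across the gutter, 6 mm above the gutter floor and 4 mm above the plate behind it, 14 mm downhill of the insert's origin. Once its centre is past the crest the barrel drops in by itself and rests leaning on the kerb, with 2 mm of play before the stop.
- spare_barrel: Bystander: an identical barrel standing upright on the bench beside the gutter, 50 mm in diameter, 56 mm tall. Origin: centre of its underside.
- camera_module: Bystander: black camera housing, 60 x 80 x 45 mm, with a short lens on its -x face, on the bench on the other side of the gutter. Origin: centre of its underside.
- screwdriver: Bystander: screwdriver lying on the bench, along its own x. Origin: its underside, near mid length.
There are look-alikes about, which are no part of the job. Leave any red or yellow look-alike of the barrel alone.

How it is judged:
By the outcome, as a careful person would: the job done as asked, in the order asked, and still so for the second after the job is handed in, with the robot touching nothing.
It also fails if it takes over 38 s, if anything falls off the work surface, if the arm or the gripper's body presses on something with over 40 N, if the wrist force passes 120 N, or if a joint passes its speed limit or range.

## Working session

There is one attempt and no reset: what is moved stays moved. The work goes in short steps, Python scripts to look and compute and a tool call to move; the robot and the scene stay as the last step left them, time stands still between calls to the robot, and variables do not carry over. Pictures are saved under pics/ and viewed, at most 12 in all, crops included, and the job is handed in when it is done.

Besides the shell and the picture viewer there is one more tool, called by a JSON object that holds its "op" and its "data", one argument or row to a line. step_arm: Moves the arm, as the interface text tells. Its arguments: {"type":"object","properties":{"increments":{"type":"array"},"fingers":{"type":"number"}},"required":["increments"]}

```bash
mkdir -p pics; cat > h.py <<'E'
import numpy as np, cv2
from cell import state, imaging, env, spot_in, mark_of
def shot(cam,fn=None):
    im=imaging.read_camera(cam)
    if fn: cv2.imwrite('pics/'+fn,im['color'][:,:,::-1])
    return im
def world(im,uv,z=None):
    u,v=uv; K=im['intrinsics']; T=np.linalg.inv(im['camera_from_world'])
    d=z if z is not None else float(np.median(im['z_map'][int(v)-1:int(v)+2,int(u)-1:int(u)+2]))
    p=np.array([(u-K[0,2])/K[0,0]*d,-(v-K[1,2])/K[1,1]*d,-d,1])
    return (T@p)[:3]
def ray(im,uv):
    T=np.linalg.inv(im['camera_from_world']); a=T[:3,3]; b=world(im,uv,1000.); d=b-a
    return a,d/np.linalg.norm(d)
def tri(rs):
    A=np.zeros((3,3));b=np.zeros(3)
    for a,d in rs:
        P=np.eye(3)-np.outer(d,d);A+=P;b+=P@a
    p=np.linalg.solve(A,b)
    return p,[np.linalg.norm((np.eye(3)-np.outer(d,d))@(p-a)) for a,d in rs]
E
python3 - <<'E'
from h import *
ims={}
for c in ['scene','top','wrist']:
    im=ims[c]=shot(c,c+'0.png')
    print(c,im['intrinsics'][0,0],np.linalg.inv(im['camera_from_world'])[:3,3].round())
    for t in ['barrel','saddle','kerb','gutter','spare_barrel','camera_module','screwdriver']:
        for r in mark_of(c,t)[:4]:
            print(c,t,np.round(r['uv'],1),round(r['confidence'],2),world(im,r['uv']).round(1))
print(state())
cv2.imwrite('pics/a.png',np.hstack([cv2.resize(ims[c]['color'][:,:,::-1],(400,300)) for c in ['scene','wrist']]))
E
```

```text
scene 447.0027767682968 [1406.   80.  660.]
scene barrel [195.9 180.7] 0.91 [ 557.2 -176.2   82.7]
scene barrel [221.8 159.8] 0.9 [ 378.  -152.5   36.5]
scene barrel [150.4 199.2] 0.83 [ 583.1 -283.8   36.3]
scene barrel [174.8 176. ] 0.79 [ 471.4 -257.2   33.5]
scene saddle [256. 182.] 0.88 [511.3 -40.1  62.3]
scene kerb [250.9 186. ] 0.83 [524.8 -50.6  58.6]
scene kerb [197.5 181.8] 0.31 [ 558.4 -172.1   80.8]
scene gutter [244.4 191.7] 0.93 [543.2 -63.5  53.2]
scene gutter [253.6 188.1] 0.68 [533.8 -42.7  59.3]
scene spare_barrel [236.  234.7] 0.71 [666.2 -62.6  23. ]
scene camera_module [259.5 179.1] 0.91 [447.2 -39.6  29.3]
scene screwdriver [201.5 260.9] 0.62 [ 731.2 -125.8   -2.7]
top 469.5435086193237 [ 450.  -49. 1205.]
top barrel [357.7 195.3] 0.91 [ 563.1 -299.7   47.8]
top barrel [299.3 276.8] 0.66 [ 359.9 -159.2   47. ]
top barrel [338.4 243.2] 0.63 [ 444.  -253.5   46.8]
top barrel [309.4 211. ] 0.62 [ 518.5 -176.4   89. ]
top saddle [249.  197.8] 0.69 [548.7 -31.6  60.4]
top kerb [255.  200.7] 0.62 [542.  -46.4  60.4]
top gutter [261. 204.] 0.72 [534.5 -61.3  57.7]
top
[... 172 characters left out ...]
t 318.9574447521131 [152. 610. 384.]
{'t': 1.2, 'joints': array([ 1.11540742e+00,  4.90925572e-01,  1.55892527e+00, -7.25530997e-06,
        1.09169661e+00, -1.05615950e-01]), 'qvel': array([-0.00082881, -0.00162272, -0.00059906,  0.00116267, -0.00052876,
        0.00037935]), 'tau': array([-1.31876272e-04, -6.12483644e+01, -2.58418661e+01,  6.92970562e-02,
        4.47314268e-02,  2.59474183e-05]), 'eef_pos': array([214.17017919, 587.16583457, 214.63633509]), 'tcp_rot': array([3.14154838e+00, 1.11682750e-05, 2.79182304e+00]), 'ft_force': array([-0.25220798,  0.06602332,  0.06367505]), 'moment': array([-0.02570665, -0.02636752, -0.00881454]), 'grip_force': 0.0, 'opening': 0.9986729008420319}
```

View pics/top0.png

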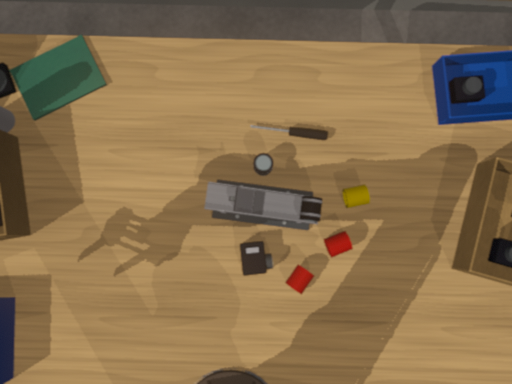

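View pics/a.png

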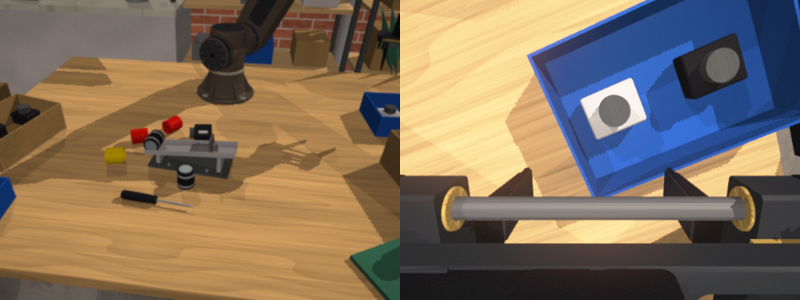

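The top view shows the gutter at about (210–320, 185–225), with the barrel at its low end at (310,208) and the saddle at (249,198). The yellow and red look-alikes lie on the bench at (357,195), (338,243) and (299,279). The spare barrel is at (263,163) and the camera module at (253,258). Uphill is to the left, roughly +y.

```bash
cat > m.py <<'E'
from h import *
s=shot('scene');t=shot('top')
P={}
for n,a in dict(barrel=((195.9,180.7),(309.4,211.)),saddle=((256,182),(249,197.8)),kerb=((250.9,186),(255,200.7)),gutter=((244.4,191.7),(261,204))).items():
    p,e=tri([ray(s,a[0]),ray(t,a[1])]); print(n,p.round(1),np.round(e,1))
# depth cloud from top: gutter body
K=t['intrinsics'];Z=t['z_map'];v,u=np.mgrid[170:240,195:335]
d=Z[v,u]; T=np.linalg.inv(t['camera_from_world'])
X=np.stack([(u-K[0,2])/K[0,0]*d,-(v-K[1,2])/K[1,1]*d,-d,np.ones_like(d)],-1)@T.T
X=X[...,:3].reshape(-1,3); X=X[(d.ravel()>0)]
print('z bench',np.median(X[:,2]))
G=X[(X[:,2]>40)&(X[:,0]<600)&(X[:,0]>455)]
r=cv2.minAreaRect(G[(G[:,2]<80)][:,:2].astype(np.float32)); print(r)
w,V=np.linalg.eigh(np.cov(G[:,:2].T)); print('dir',V[:,1],np.degrees(np.arctan2(*V[::-1,1])))
E
python3 m.py
```

```text
barrel [ 521.2 -183.4   58.2] [3.5 3.5]
saddle [546.7 -33.6  86.1] [1.7 1.7]
kerb [541.4 -47.3  69.9] [0.8 0.8]
gutter [535.5 -63.1  47.9] [1.7 1.7]
z bench 1.6290254371615447
((533.5252075195312, -90.22930908203125), (331.4373779296875, 92.39925384521484), 78.3428955078125)
dir [0.11035959 0.99389172] 83.66395518039867
```

{"op": "step_arm", "data": {
  "increments": [
    {"slide": [-0.053,-0.03,0],"roll": 0.18},
    {"slide": [-0.106,-0.06,0],"roll": 0.36},
    {"slide": [-0.16,-0.09,0],"roll": 0.54},
    {"slide": [-0.213,-0.12,0],"roll": 0.72},
    {"slide": [-0.266,-0.148,0],"roll": 0.9}
  ],
  "fingers": 0
}}

```text
t: 1.92
eef_pos: [414.4, 355.4, 214.9]
tcp_rot: [3.141, -0.0, 1.886]
ft_force: [1.1, -0.0, 0.4]
opening: 0.535
grip_force: 0.0
```

{"op": "step_arm", "data": {
  "increments": [
    {"slide": [-0.061,-0.004,0],"roll": 0.12},
    {"slide": [-0.122,-0.008,0],"roll": 0.24},
    {"slide": [-0.183,-0.012,0],"roll": 0.36},
    {"slide": [-0.244,-0.016,0],"roll": 0.46},
    {"slide": [-0.305,-0.021,0],"roll": 0.46}
  ]
}}

```text
t: 2.55
eef_pos: [490.0, 59.0, 214.9]
tcp_rot: [3.141, -0.0, 1.43]
ft_force: [1.8, -0.3, -0.9]
opening: 0.022
grip_force: 0.0
```

{"op": "step_arm", "data": {
  "increments": [
    {"slide": [-0.059,0.013,0],"roll": 0},
    {"slide": [-0.118,0.026,0],"roll": 0},
    {"slide": [-0.177,0.039,0],"roll": 0},
    {"slide": [-0.236,0.052,0],"roll": 0},
    {"slide": [-0.296,0.064,0],"roll": 0}
  ]
}}

```text
t: 3.18
eef_pos: [511.9, -243.2, 214.8]
tcp_rot: [3.141, -0.0, 1.432]
ft_force: [0.8, 0.7, -0.3]
opening: 0.007
grip_force: 0.0
```

```bash
cat > w.py <<'E'
import sys
from h import *
fn=sys.argv[1]; st=state(); print(st['t'],st['eef_pos'].round(1),st['tcp_rot'].round(3),st['ft_force'].round(2))
im=shot('wrist',fn)
T=np.linalg.inv(im['camera_from_world']); print('cam',T[:3,3].round(1),'look',(-T[:3,2]).round(3))
for t in ['barrel','saddle','kerb','gutter']:
    for r in mark_of('wrist',t)[:3]:
        a,d=ray(im,r['uv']); print(t,np.round(r['uv'],1),round(r['confidence'],2),'depth',world(im,r['uv']).round(1),'atZ66/86/67',[(a+d*(z-a[2])/d[2])[:2].round(1).tolist() for z in (66,86,67)])
E
python3 w.py w1.png
```

```text
3.175 [ 511.9 -243.2  214.8] [ 3.141 -0.     1.432] [ 0.82  0.67 -0.28]
cam [ 520.4 -177.8  383.8] look [-0.031 -0.234 -0.972]
barrel [304.9 214.1] 0.89 depth [ 562.2 -291.4   49.2] atZ66/86/67 [[560.1, -285.7], [557.6, -278.9], [560.0, -285.4]]
barrel [194.7 195.1] 0.82 depth [ 446.  -253.6   48.1] atZ66/86/67 [[450.0, -249.5], [454.5, -245.0], [450.2, -249.3]]
barrel [258.5 116.8] 0.72 depth [ 525.2 -180.8   89.8] atZ66/86/67 [[525.6, -181.0], [525.2, -180.8], [525.6, -181.0]]
gutter [130.7   4.7] 0.47 depth [418.6 -60.4  43.5] atZ66/86/67 [[425.3, -68.1], [431.3, -75.0], [425.6, -68.5]]
```

View pics/w1.png

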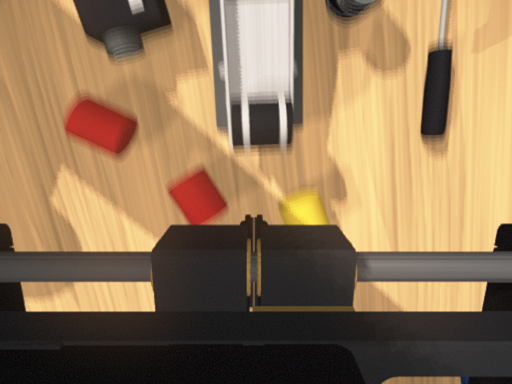

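The blurred wrist view shows the barrel at about (260,120), in line with the closed fingers at (255,215). The gutter runs straight up the picture. The red and yellow look-alikes at (198,197) and (305,207) stay outside the narrow finger path. I need to shift about 4.5 mm to the right and descend behind the barrel.

{"op": "step_arm", "data": {
  "increments": [
    {"slide": [0,0.0045,0.05],"roll": 0},
    {"slide": [0,0.0045,0.1],"roll": 0},
    {"slide": [0,0.0045,0.135],"roll": 0},
    {"slide": [0,0.0045,0.154],"roll": 0},
    {"slide": [0,0.0045,0.154],"roll": 0}
  ]
}}

```text
t: 4.05
eef_pos: [516.2, -240.0, 59.8]
tcp_rot: [-3.139, -0.001, 1.434]
ft_force: [0.8, 0.7, 0.0]
opening: 0.009
grip_force: 0.0
```

```bash
python3 w.py w2.png; python3 - <<'E'
from h import *
for c,b in (('scene',(130,130,300,240)),):
    im=shot(c); x=im['color'][b[1]:b[3],b[0]:b[2],::-1]; cv2.imwrite('pics/s2.png',cv2.resize(x,None,fx=4,fy=4,interpolation=cv2.INTER_CUBIC))
E
```

```text
4.05 [ 516.2 -240.    59.8] [-3.139e+00 -1.000e-03  1.434e+00] [0.84 0.72 0.04]
cam [ 525.  -174.8  228.9] look [-0.033 -0.233 -0.972]
barrel [151.7 251.3] 0.96 depth [ 493.1 -206.3  149.8] atZ66/86/67 [[459.3, -239.6], [467.4, -231.6], [459.7, -239.2]]
barrel [260.5 128.1] 0.8 depth [ 527.1 -180.8   89.6] atZ66/86/67 [[527.4, -181.8], [527.1, -180.9], [527.4, -181.8]]
```

View pics/w2.png

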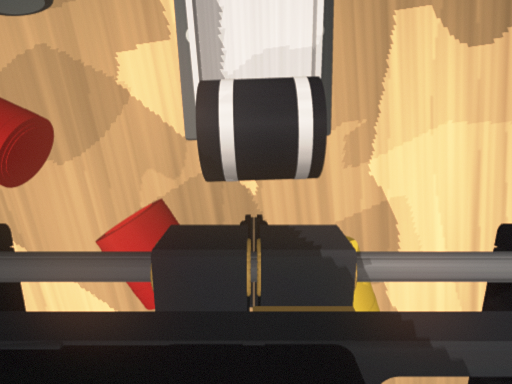

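View pics/s2.png

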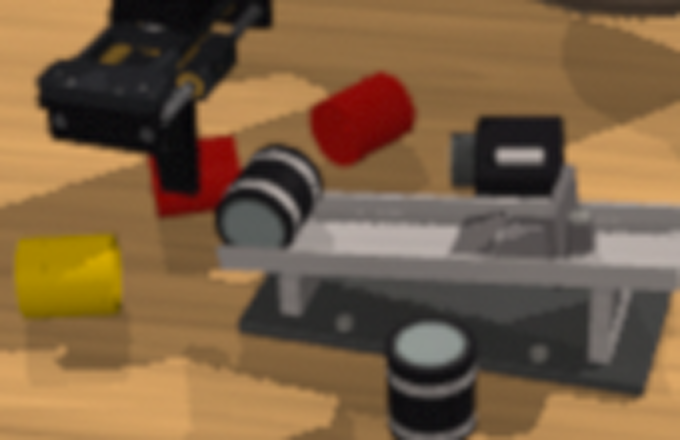

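The wrist view shows the barrel spanning columns 197–326, centred near 261, with the fingertip at column 256 behind it. The gutter is turned about 1.2° anticlockwise from the tool. The scene crop shows the finger at about (180,170) next to the barrel at (268,200), at a good height. I'll correct yaw and lateral position, then approach to just short of contact.

{"op": "step_arm", "data": {
  "increments": [
    {"slide": [0.006,0.002,0],"roll": -0.022},
    {"slide": [0.012,0.0018,0],"roll": -0.022},
    {"slide": [0.016,0.0015,0],"roll": -0.022},
    {"slide": [0.019,0.0015,0],"roll": -0.022},
    {"slide": [0.021,0.0015,0],"roll": -0.022}
  ]
}}

```text
t: 4.97
eef_pos: [520.9, -220.9, 60.6]
tcp_rot: [-3.142, -0.0, 1.454]
ft_force: [-0.5, 0.7, 0.1]
opening: 0.006
grip_force: 0.0
```

{"op": "step_arm", "data": {
  "increments": [
    {"slide": [0.004,0,-0.0005],"roll": 0},
    {"slide": [0.008,0,-0.001],"roll": 0},
    {"slide": [0.013,0,-0.0016],"roll": 0},
    {"slide": [0.019,0,-0.0023],"roll": 0},
    {"slide": [0.025,0,-0.003],"roll": 0}
  ]
}}

```text
t: 5.6
eef_pos: [523.8, -195.8, 63.7]
tcp_rot: [-3.142, -0.0, 1.454]
ft_force: [0.6, -1.6, -0.2]
opening: 0.001
grip_force: 0.5
```

```bash
python3 w.py w3.png
```

```text
5.6 [ 523.8 -195.8   63.7] [-3.142 -0.     1.454] [ 0.64 -1.63 -0.24]
cam [ 530.9 -130.3  232.7] look [-0.026 -0.235 -0.972]
barrel [154.5 302.5] 0.96 depth [ 452.1 -242.8   45.1] atZ66/86/67 [[460.9, -230.2], [469.3, -218.2], [461.3, -229.6]]
barrel [255.3 169.7] 0.78 depth [ 529.2 -154.4   91.7] atZ66/86/67 [[528.8, -158.8], [529.1, -155.4], [528.8, -158.6]]
```

View pics/w3.png

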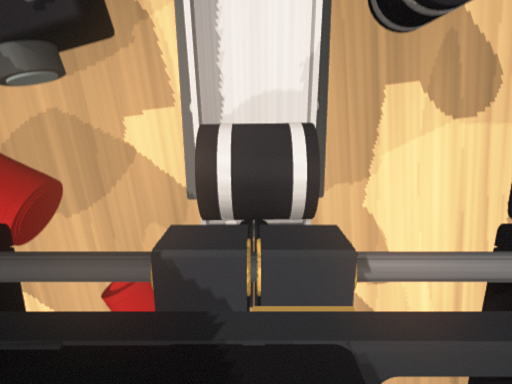

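The barrel is centred on the finger, spanning columns 197–319, and force is small (1.6 N). Pushing on.

{"op": "step_arm", "data": {
  "increments": [
    {"slide": [0.006,0,-0.0007],"roll": 0},
    {"slide": [0.013,0,-0.0016],"roll": 0},
    {"slide": [0.02,-0.0003,-0.0025],"roll": 0},
    {"slide": [0.027,-0.0004,-0.0033],"roll": 0},
    {"slide": [0.034,-0.0005,-0.0042],"roll": 0}
  ]
}}

```text
t: 6.48
eef_pos: [527.3, -161.9, 67.9]
tcp_rot: [3.142, -0.0, 1.454]
ft_force: [-0.0, -0.6, 0.3]
opening: 0.002
grip_force: 0.5
```

{"op": "step_arm", "data": {
  "increments": [
    {"slide": [0.007,0,-0.0009],"roll": 0},
    {"slide": [0.014,0,-0.0017],"roll": 0},
    {"slide": [0.021,-0.0003,-0.0026],"roll": 0},
    {"slide": [0.028,-0.0004,-0.0034],"roll": 0},
    {"slide": [0.034,-0.0005,-0.0042],"roll": 0}
  ]
}}

```text
t: 7.1
eef_pos: [530.8, -128.2, 72.1]
tcp_rot: [3.142, -0.0, 1.454]
ft_force: [-0.2, -2.0, 0.9]
opening: 0.007
grip_force: 0.5
```

```bash
python3 w.py w4.png;python3 - <<'E'
from h import *
a=cv2.imread('pics/w4.png');b=(150,120,320,240)
im=shot('scene'); x=cv2.resize(im['color'][b[1]:b[3],b[0]:b[2],::-1],(510,360),interpolation=cv2.INTER_CUBIC)
cv2.imwrite('pics/c4.png',np.hstack([a[:360,120:400],x]))
for t in ['kerb','saddle','barrel']: print(t,[(np.round(r['uv'],1),round(r['confidence'],2)) for r in mark_of('scene',t)[:3]])
E
```

```text
7.1 [ 530.8 -128.2   72.1] [ 3.142 -0.     1.454] [-0.23 -2.04  0.86]
cam [537.9 -62.6 241.1] look [-0.026 -0.235 -0.972]
barrel [ 24.9 280.9] 0.82 depth [473.7 -97.7 165.5] atZ66/86/67 [[389.2, -143.9], [406.2, -134.6], [390.0, -143.4]]
saddle [254.9  48.3] 0.76 depth [542.8 -29.4  61. ] atZ66/86/67 [[542.7, -30.3], [542.1, -34.0], [542.7, -30.5]]
kerb [255.1  77.7] 0.83 depth [541.2 -44.1  62.8] atZ66/86/67 [[541.1, -44.4], [540.8, -46.5], [541.1, -44.5]]
gutter [255.3 123.4] 0.85 depth [538.5 -67.2  77.7] atZ66/86/67 [[538.6, -67.5], [538.5, -67.0], [538.6, -67.5]]
kerb [(array([252. , 187.1]), 0.95)]
saddle [(array([254.2, 181.1]), 0.77), (array([199.2, 262.6]), 0.18)]
barrel [(array([151.3, 197.4]), 0.97), (array([232.7, 182. ]), 0.87), (array([179. , 174.1]), 0.8)]
```

View pics/c4.png

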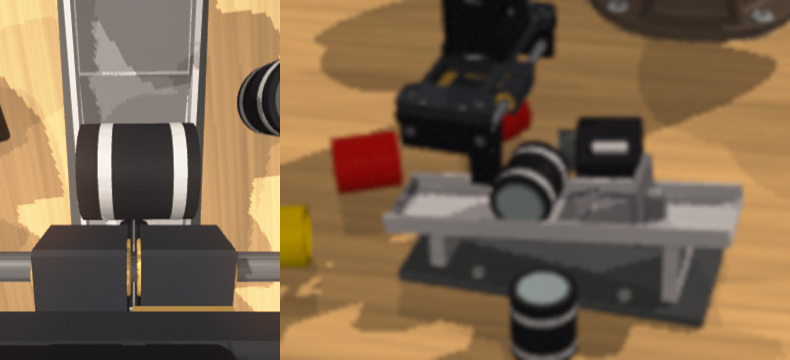

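The wrist crop shows the kerb crest at row about 73–77, just ahead of the barrel, whose uphill edge is at row 123. The scene crop agrees. The crest is at y ≈ -45 and the barrel centre at y ≈ -92, so there are about 47 mm to go.

{"op": "step_arm", "data": {
  "increments": [
    {"slide": [0.006,0,-0.0007],"roll": 0},
    {"slide": [0.012,0,-0.0015],"roll": 0},
    {"slide": [0.017,-0.0002,-0.0022],"roll": 0},
    {"slide": [0.021,-0.0003,-0.003],"roll": 0},
    {"slide": [0.025,-0.0004,-0.004],"roll": 0}
  ]
}}

```text
t: 8.18
eef_pos: [533.6, -103.9, 76.4]
tcp_rot: [3.141, 0.001, 1.454]
ft_force: [-0.7, -5.0, 3.5]
opening: 0.006
grip_force: 2.9
```

{"op": "step_arm", "data": {
  "increments": [
    {"slide": [0.003,0,-0.0009],"roll": 0},
    {"slide": [0.006,0,-0.0018],"roll": 0},
    {"slide": [0.009,0,-0.0027],"roll": 0},
    {"slide": [0.012,0,-0.0036],"roll": 0},
    {"slide": [0.015,0,-0.0045],"roll": 0}
  ]
}}

```text
t: 8.8
eef_pos: [535.3, -89.2, 80.9]
tcp_rot: [3.141, 0.001, 1.454]
ft_force: [-0.4, -5.6, 2.5]
opening: 0.004
grip_force: 2.9
```

```bash
python3 w.py w5.png
```

```text
8.8 [535.3 -89.2  80.9] [3.141e+00 1.000e-03 1.454e+00] [-0.41 -5.62  2.46]
cam [542.2 -23.5 249.9] look [-0.026 -0.236 -0.971]
barrel [257.2 167.7] 0.72 depth [541.5 -46.7 110.1] atZ66/86/67 [[541.3, -54.0], [541.4, -50.7], [541.3, -53.9]]
barrel [ 39.7 319.7] 0.59 depth [494.8 -58.5 193.3] atZ66/86/67 [[387.9, -137.5], [404.7, -125.1], [388.7, -136.9]]
saddle [255.3 135.9] 0.58 depth [542.3 -33.4 100.6] atZ66/86/67 [[542.3, -35.7], [542.3, -34.4], [542.3, -35.7]]
```

View pics/w5.png

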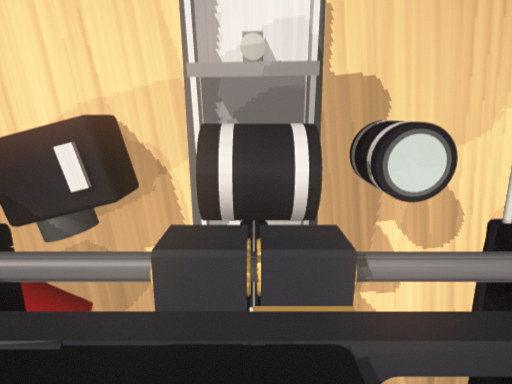

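The wrist view shows the barrel on the wedge (columns 197–320, rows 123–220). The stop bar is at rows 62–75, and both bystanders are clear. About 7–8 mm remain to the crest, so I'm going slowly.

{"op": "step_arm", "data": {
  "increments": [
    {"slide": [0.002,0,-0.0006],"roll": 0},
    {"slide": [0.004,0,-0.0012],"roll": 0},
    {"slide": [0.0055,0,-0.0016],"roll": 0},
    {"slide": [0.007,0,-0.002],"roll": 0},
    {"slide": [0.008,0,-0.0022],"roll": 0}
  ]
}}

```text
t: 9.68
eef_pos: [535.9, -80.6, 82.6]
tcp_rot: [-3.141, -0.0, 1.454]
ft_force: [-0.5, -0.9, 0.1]
opening: 0.006
grip_force: 0.3
```

```bash
python3 w.py w6.png
```

```text
9.675 [535.9 -80.6  82.6] [-3.141 -0.     1.454] [-0.47 -0.86  0.13]
cam [543.  -15.1 251.7] look [-0.027 -0.235 -0.972]
barrel [259.4 171.2] 0.65 depth [542.9 -39.9 111.8] atZ66/86/67 [[542.9, -48.0], [542.9, -44.4], [542.9, -47.8]]
```

{"op": "step_arm", "data": {
  "increments": [
    {"slide": [0.0008,0,-0.0001],"roll": 0},
    {"slide": [0.0016,0,-0.0002],"roll": 0},
    {"slide": [0.0024,0,-0.0003],"roll": 0},
    {"slide": [0.003,0,-0.0003],"roll": 0},
    {"slide": [0.003,0,-0.0003],"roll": 0}
  ]
}}

```text
t: 10.55
eef_pos: [536.3, -77.8, 83.0]
tcp_rot: [-3.142, -0.0, 1.454]
ft_force: [0.3, 0.3, -0.5]
opening: 0.003
grip_force: 0.0
```

```bash
python3 w.py w7.png
```

```text
10.55 [536.3 -77.8  83. ] [-3.142 -0.     1.454] [ 0.3   0.33 -0.48]
cam [543.4 -12.3 252.1] look [-0.026 -0.235 -0.972]
barrel [258. 168.] 0.59 depth [542.9 -35.6 111.9] atZ66/86/67 [[542.7, -43.3], [542.8, -39.9], [542.7, -43.1]]
```

View pics/w7.png

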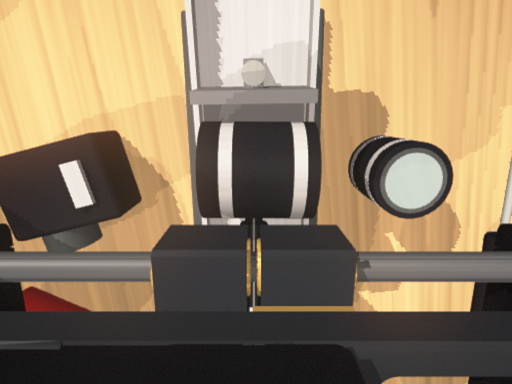

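Contact force is gone, and the barrel's leading edge (row 122) still shows a gap to the stop (row 103). It is at or just past the crest. A little further, still slowly.

{"op": "step_arm", "data": {
  "increments": [
    {"slide": [0.0008,0,0],"roll": 0},
    {"slide": [0.0016,0,0],"roll": 0},
    {"slide": [0.0024,0,0],"roll": 0},
    {"slide": [0.003,0,0],"roll": 0},
    {"slide": [0.003,0,0],"roll": 0}
  ]
}}

```text
t: 11.42
eef_pos: [536.7, -74.9, 83.0]
tcp_rot: [3.142, -0.0, 1.454]
ft_force: [-0.0, 0.3, -0.1]
opening: 0.006
grip_force: 0.0
```

```bash
python3 w.py w8.png; python3 - <<'E'
from h import *
a=cv2.imread('pics/w8.png');b=(190,140,290,220)
im=shot('scene'); x=cv2.resize(im['color'][b[1]:b[3],b[0]:b[2],::-1],(475,380),interpolation=cv2.INTER_CUBIC)
cv2.imwrite('pics/c8.png',np.hstack([a[:380,120:400],x]))
E
```

```text
11.425 [536.7 -74.9  83. ] [ 3.142 -0.     1.454] [-0.02  0.29 -0.09]
cam [543.7  -9.4 252.1] look [-0.026 -0.235 -0.972]
barrel [257.9 157.6] 0.91 depth [543.7 -28.3 110. ] atZ66/86/67 [[543.7, -34.2], [543.7, -31.5], [543.7, -34.1]]
saddle [257.2 156.7] 0.53 depth [543.5 -27.9 109.8] atZ66/86/67 [[543.4, -33.6], [543.4, -31.0], [543.4, -33.5]]
gutter [253.8 207.4] 0.6 depth [538.8 -55.2  96.3] atZ66/86/67 [[537.8, -64.1], [538.4, -58.2], [537.8, -63.8]]
```

View pics/c8.png

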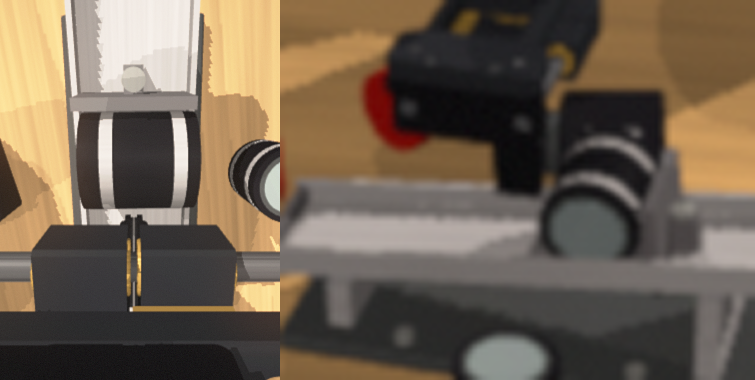

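The barrel has dropped in. Its leading edge (row 111) is now next to the stop, there is a clear gap to the finger (rows 208–215), and the force is zero. I'm backing off and lifting.

{"op": "step_arm", "data": {
  "increments": [
    {"slide": [-0.008,0,0],"roll": 0},
    {"slide": [-0.02,0,-0.005],"roll": 0},
    {"slide": [-0.03,0,-0.04],"roll": 0},
    {"slide": [-0.04,0,-0.09],"roll": 0},
    {"slide": [-0.04,0,-0.14],"roll": 0}
  ]
}}

```text
t: 12.35
eef_pos: [531.6, -116.0, 224.8]
tcp_rot: [-3.141, -0.0, 1.452]
ft_force: [1.9, -0.5, -1.0]
opening: 0.006
grip_force: 0.0
```

{"op": "step_arm", "data": {
  "increments": [
    {"slide": [0,0,-0.01],"roll": 0},
    {"slide": [0,0,-0.01],"roll": 0},
    {"slide": [0,0,-0.01],"roll": 0},
    {"slide": [0,0,-0.01],"roll": 0}
  ]
}}

```text
t: 12.85
eef_pos: [531.6, -114.6, 231.8]
tcp_rot: [-3.139, -0.001, 1.454]
ft_force: [1.0, -0.5, 0.9]
opening: 0.004
grip_force: 0.0
```

```bash
python3 w.py w9.png
```

```text
12.85 [ 531.6 -114.6  231.8] [-3.139e+00 -1.000e-03  1.454e+00] [ 1.03 -0.54  0.89]
cam [539.1 -49.2 400.8] look [-0.028 -0.234 -0.972]
barrel [113.2 223.2] 0.95 depth [ 360.9 -153.1   46. ] atZ66/86/67 [[371.0, -147.3], [381.0, -141.4], [371.5, -147.0]]
barrel [254.8  96.7] 0.77 depth [541.8 -34.4 110.8] atZ66/86/67 [[542.3, -32.2], [542.1, -33.2], [542.2, -32.2]]
barrel [144.5 125.2] 0.46 depth [420.2 -46.7  47.8] atZ66/86/67 [[426.3, -46.8], [433.1, -46.9], [426.7, -46.8]]
kerb [414.6 164.1] 0.62 depth [ 724.5 -129.6   20. ] atZ66/86/67 [[702.1, -119.9], [692.4, -115.7], [701.6, -119.7]]
gutter [257.4 135.4] 0.65 depth [540.5 -71.5  53.2] atZ66/86/67 [[540.5, -70.7], [540.4, -69.4], [540.5, -70.6]]
```

View pics/w9.png

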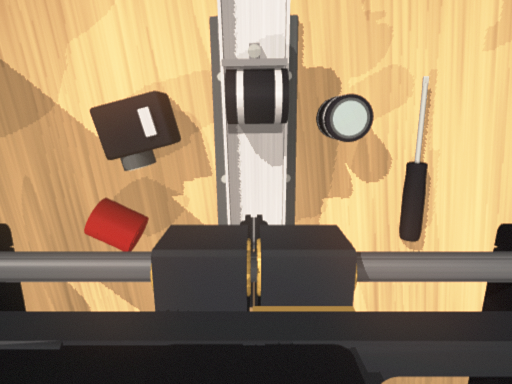

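The barrel sits home against the stop at (257,96), the bystanders are untouched, and the robot is clear.

```bash
python3 -c "
from h import *
print(env.job_done())"
```

```text
the job is handed in; nothing more can be done
None
```

The barrel was pushed over the kerb and rests home at the stop (within its 2 mm play) after the finger was withdrawn; the bystanders are untouched, the arm is clear, and the job was handed in at about 13 s.

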